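# Move the hinge-in lid from the empty dish to the dish of contacts

## Task

The lid is on the empty dish, but the dish with the brass contacts stands open. Raise the lid edge-first (the edge away from its tongue) until it is clear, draw its tongue out of that dish's catch, carry it low over to the dish of contacts, and close it there: tongue under the catch first while the lid is still tilted, then lower the other edge, keeping hold until the lid sits flat and centred, and let go. Do not disturb the foot and the knob that stand between the dishes.

Things in the scene. Friction and masses are not known exactly. Their poses are not given: they have to be found in the camera images.
- lid_grip (a point): centre of the loose lid's black grip bar, on the lid's axis (z, up when it lies flat). Bar: 12 mm thick along x (pinch it so), 44 long along y, 24 tall, on two end legs; its top is 12 mm above this point, the disc's top 28 mm below. Lid (80 g): clear disc 84 mm across, 3 thick, with a yellow skirt hanging 10 mm below it, inner diameter 79 mm, missing 52 degrees either side of -x
- lid_tongue (a point): middle of the flat yellow tongue (16 mm wide, 4 thick) that sticks out of the lid's rim along the lid's -x: 51 mm from the lid's axis, 30 mm lower along the lid's z than lid_grip; axes of lid_grip. The tongue ends 56 mm from the axis; its top is level with the disc's top
- dish_empty: fixed white dish, nothing in it, on an aluminium plate; wears the lid at the start. Origin: dish axis, on the worktop, z up. Outer diameter 74 mm, rim 22 mm high. Blue catch on its -x side (seen from the robot: its right). Lid closed: disc on the rim, skirt round the wall (2.5 mm play), tongue under the catch's bridge, lid_grip on the axis 53 mm above the origin, lid axes parallel to the dish's
- dish_full: the other fixed dish: same size, axes and catch as dish_empty, but open, with small brass contacts on its floor, well below the rim. A lid passes in or out of a catch only tilted: about 30 degrees, turned about the tongue, edge opposite the tongue up; so tilted, it slides out of or into the catch along the tongue, about 18 mm
- catch_empty (a point): where lid_tongue lies when the lid is closed on dish_empty: x = -51 mm, 23 mm above the dish's origin, axes of the dish. The catch's bridge passes over it from x = -55 to -47 mm, underside 28 mm and top 33 mm above the worktop, on posts with inner faces at y = +-11 mm; below it is free down to the plate (6 mm)
- catch_full (a point): the same point in the catch of dish_full
- foot_1: loose grey plastic foot, 35 mm across and 36 mm tall, between the dishes; leave it alone. Origin under its centre
- knob_1: loose grey control knob, 41 mm across and 24 mm tall, between the dishes; leave it alone. Origin under its centre

How it is judged (in metres and radians):
On the way, in this order (a step that is already met when the one before it is completed fails the run):
1. the lid is raised edge-first (tilted more than 17 degrees) with its tongue still in the catch of the empty dish (angle between lid_grip's own z axis and vertical above 0.3 rad and distance between lid_tongue and catch_empty below 0.015 m), for 0.1 s.
2. the lid's tongue is in the catch of the dish of contacts while the lid is still tilted (more than 9 degrees) (angle between lid_grip's own z axis and vertical above 0.15 rad and distance between lid_tongue and catch_full below 0.01 m and z of lid_tongue in the frame of dish_full below 0.028 m), for 0.1 s.
3. the lid is down on the dish of contacts, still held by the fingers (angle between lid_grip's own z axis and vertical below 0.07 rad and distance between lid_tongue and catch_full below 0.007 m and z of lid_grip in the frame of dish_full below 0.057 m and contact force between the fingers and lid above 0.3 N), for 0.1 s.
At the end, for the whole second after the job is handed in: The lid lies closed and at rest on the dish of contacts: flat (within 2.3 degrees), down on the rim (within 2.5 mm), centred within 6 mm (its play in the dish), its tongue under the catch (within 7 mm of its place) (horizontal distance between lid_grip and dish_full below 0.006 m and z of lid_grip in the frame of dish_full below 0.0555 m and angle between lid_grip's own z axis and vertical below 0.04 rad and distance between lid_tongue and catch_full below 0.007 m and linear speed of lid below 0.01 m/s); the robot touches nothing.
It fails at once if the lid is not carried low: its grip bar rises more than 0.25 m above the worktop (height (world z) of lid_grip above 0.25 m).
It fails at once if the foot is disturbed (moved more than 15 mm) (distance of foot_1 from where it was at the start of the episode above 0.015 m).
It fails at once if the knob is disturbed (moved more than 15 mm) (distance of knob_1 from where it was at the start of the episode above 0.015 m).
It also fails if it takes over 50 s, if anything falls off the work surface, if the arm or the gripper's body presses on something with over 40 N, if the wrist force passes 120 N, or if a joint passes its speed limit or range.

## Robot

A 6-joint arm with a two-finger parallel gripper is mounted at the origin on a cart in front of the work surface, level with it; the furniture and walls round the work are solid. World frame = base frame: x ahead of the robot, y to its left, z up, the work surface at z = 0. Lengths are in mm, angles in rad, forces in N, time in s.
With the tool pointing down it reaches from about 275 to 1000 mm from the base axis. Payload 8.4 kg.
Tool frame: the origin (TCP) lies at the very end of the fingers, on their centre line; the grasp point (between the pads) lies 19 mm behind it (r.tcp_to_grasp is the distance from the TCP to the grasp point, in mm); z points along the fingers, y is the line along which they close (so a half turn about z gives the same grasp; the last joint's range is limited). The gripper opens to 85 mm and grips with 20 to 120 N. Pads are 22 mm wide; open, the fingers measure 114 mm over their backs; the gripper's body (76 mm by 85 mm) begins 54 mm behind the grasp point. The pads swing forward as they close: fully open they stand 13 mm farther back than shut.
Start: joints at [1.184, 0.353, 1.633, -0, 1.155, -0.002], TCP at [234.607, 579.299, 231.281] pointing down, gripper open.
Joint ranges: [-2.63, 2.63], [-0.92, 2.1], [0.06, 2.66], [-1.3, 4.44], [0, 2.69], [-3.02, 3.02]. Speed limits (rad/s): [2.22, 2.22, 2.79, 3.14, 3.14, 3.14].

## Interface

Orientations are given as [roll, pitch, yaw] about the fixed x, y, z axes, in that order (R = Rz(yaw) Ry(pitch) Rx(roll)).
In Python, from rig import r gives the robot as it stands. The module is installed in compiled form; this text tells all that it offers.
- The arm moves only by the tool play_rows, never from a script. Its argument "rows" is a list of rows, each an object with "dp": the shift along the tool's x, y, z in units of 40 mm (1.0 is 40 mm), a list of three; "turn": the turn, a rotation vector about the tool's x, y, z in units of 6 degrees (1.0 is 6 degrees), a list of three; "fingers": the closure, from 0 (fully open) to 1 (shut). In form: [{"dp": [tx, ty, tz], "turn": [wx, wy, wz], "fingers": fingers}, ...]. A call has 1 to 5 rows; each row shifts and turns the commanded pose from where the row before left it, along the tool's axes as they then stand; what a row does not reach is not made up. A row lasts 1/12 s, in which the tool goes at most 41.7 mm and 7.16 degrees, less where a joint would pass 70% of its speed; a pose out of reach is approached as far as the arm can. A call is refused whole if a number of a shift passes 1 or a number of a turn 1, either way. A call with a gripper value outside its range is refused whole. The fingers move at their own pace and stop on an object; "force" is the grip in N (left out, the last holds). Time passes only in rows, so rows that do not move let the fingers close. It gives the time, the measured TCP pose, the force, the opening and the grip force at its end, in the units of the state.
- r.sense(): the state, without advancing time (a new reading comes with each control period).
- r.grab_frame(name): name is "scene" or "top" or "wrist"; returns a dict with "pixels" (400x640x3 uint8, red, green, blue), "fx", "fy", "cx", "cy" (pixels), "pose" (4x4, takes a point from camera to world coordinates). Camera axes: x right, y down, z forward; pixel columns grow to the right and rows downward; lengths in mm; the calibration is good to about 2 mm. A picture is of the moment at which its call begins. There is no depth.
- r.sign_off(): hands the job in; it is judged then, once.
The state is a dict: "clock": time; "qpos": joint angles; "qvel": joint speeds; "joint_efforts": joint torques, N m; "eef_pos": TCP position; "tcp_rot": TCP orientation; "contact_force": force on the tool from outside, world axes, zero at the start; "wrist_torque": the same for the moment, N m; "opening": opening from 0.0 (shut) to 1.0 (fully open); "grasp_force": force on a finger pad.
Only numpy, scipy, OpenCV 4.12 (cv2) and the standard library are available. Lean on these libraries where they do the work, as an engineer would, in place of code of your own. Each camera call takes 0.05 s, during which the arm holds its last target. There are 200 camera calls.

## Working session

There is one attempt and no reset: what is moved stays moved. The work goes in short steps, Python scripts to look and compute and a tool call to move; the robot and the scene stay as the last step left them, time stands still between calls to the robot, and variables do not carry over. Pictures are saved under pics/ and viewed, at most 10 in all, crops included, and the job is handed in when it is done.

Besides the shell and the picture viewer there is one more tool, called after "Emit:" as name([rows], argument=value, ...), one row to a line, values as JSON. play_rows: Moves the arm, as the interface text tells. Its arguments: {"type":"object","properties":{"rows":{"type":"array"},"force":{"type":"number"}},"required":["rows"]}

```bash
mkdir -p pics; cat > h.py <<'E'
import numpy as np,cv2
from rig import r
def grab(n,f=None):
    d=r.grab_frame(n)
    if f: cv2.imwrite('pics/'+f,cv2.cvtColor(d['pixels'],cv2.COLOR_RGB2BGR))
    return d
def ray(d,u,v,z):
    P=np.array(d['pose']);k=P[:3,:3]@np.array([(u-d['cx'])/d['fx'],(v-d['cy'])/d['fy'],1])
    o=P[:3,3];return o+k*(z-o[2])/k[2]
E
python3 - <<'E'
from h import *
a=grab('top','top1.png');b=grab('scene','sc1.png')
for d in(a,b):print(np.round(d['pose'],3).tolist(),d['fx'],d['cx'],d['cy'])
print(r.sense())
E
```

```text
[[-0.004, -0.996, 0.09, 351.766], [-1.0, 0.005, 0.008, -40.549], [-0.009, -0.09, -0.996, 927.279], [0.0, 0.0, 0.0, 1.0]] 364.5514789577301 319.6102235971012 202.0339440368062
[[0.849, -0.228, 0.476, 51.502], [-0.528, -0.381, 0.759, -653.015], [0.008, -0.896, -0.444, 451.77], [0.0, 0.0, 0.0, 1.0]] 430.28519808695546 323.0277199014477 196.98569671710686
{'clock': 0.1, 'qpos': array([ 1.18359938e+00,  3.53598138e-01,  1.63402199e+00,  5.02153474e-07,
        1.15518844e+00, -2.39043023e-03]), 'qvel': array([-1.00094998e-03, -1.43443197e-03, -1.18325170e-03, -3.54717551e-05,
        3.72577647e-05, -1.39510879e-03]), 'joint_efforts': array([ 1.61135518e-03, -6.06353974e+01, -3.42821646e+01, -2.68783941e-05,
        3.92328817e-03, -2.20395469e-05]), 'eef_pos': array([234.45482886, 578.92432166, 230.64088969]), 'tcp_rot': array([-3.14037674e+00, -3.36571833e-06,  2.75678593e+00]), 'contact_force': array([ 0.66339026, -0.89845997,  0.41369761]), 'wrist_torque': array([ 0.02799935, -0.01144836, -0.02313944]), 'grasp_force': 0.0, 'opening': 1.0004690273776897}
```

View pics/top1.png

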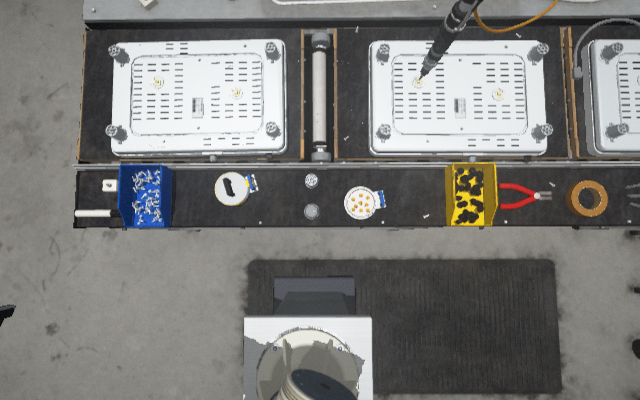

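View pics/sc1.png

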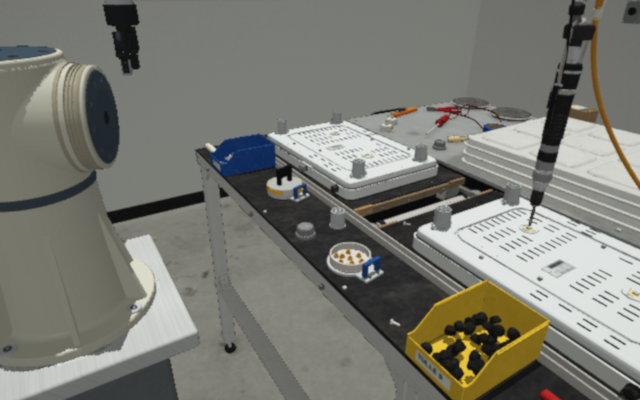

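The top view shows the lidded dish at about (231,190), with its catch at (253,183). The open dish is at (361,203), its catch at (381,203), the foot at (311,180) and the knob at (312,211). The scene view agrees. Next I'll measure these.

```bash
python3 - <<'E'
from h import *
d=grab('top');p=d['pixels'];hsv=cv2.cvtColor(p,cv2.COLOR_RGB2HSV)
R=p[...,0].astype(int);B=p[...,2].astype(int)
blue=((B-R>60)).astype(np.uint8);
wh=((hsv[...,2]>130)).astype(np.uint8)
for nm,m,z,box in(('blue',blue,30,(180,168,420,228)),('bright',wh,22,(200,168,400,228))):
    x0,y0,x1,y1=box;n,l,s,c=cv2.connectedComponentsWithStats(m[y0:y1,x0:x1])
    for i in range(1,n):
        if s[i,4]>8:
            u,v=c[i]+[x0,y0];print(nm,s[i]+[x0,y0,0,0,0],np.round([u,v],1),np.round(ray(d,u,v,z),1))
for u,v in((311,180),(312,211)):print(ray(d,u,v,30))
c=cv2.resize(p[150:235,195:405],None,fx=3.8,fy=3.8,interpolation=cv2.INTER_CUBIC)
cv2.imwrite('pics/crop.png',c[...,::-1])
E
```

```text
blue [247 174   7  16  45] [249.6 181.4] [485.1 140.6  30. ]
blue [379 190   6  16  49] [381.4 197.8] [ 442.4 -186.    30. ]
bright [214 172  45  34 924] [234.3 187.9] [470.  180.6  22. ]
bright [305 173  13  15 130] [310.5 179.6] [489.9 -10.6  22. ]
bright [ 344  186   42   34 1000] [362.6 201.9] [ 433.3 -140.4   22. ]
bright [305 204  13  14 121] [311.  210.4] [412.7 -11.8  22. ]
[487.81357503 -12.07605852  30.        ]
[410.61138924 -14.38701411  30.        ]
```

View pics/crop.png

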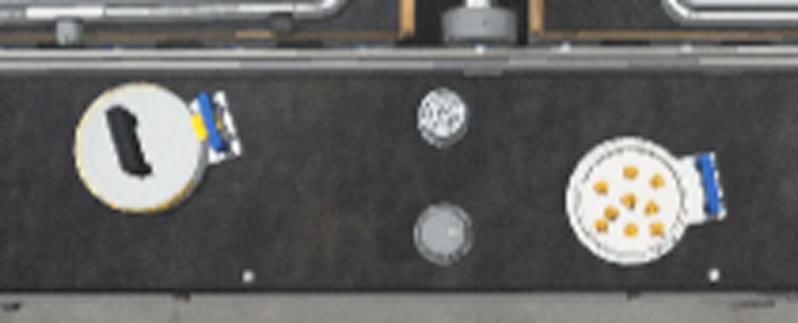

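The crop confirms it: the lid centre is at crop (140,148), with its bridge at (210,122). The full dish centre is at (630,201), with its bridge at (711,185). Both catches point to the robot's right.

```bash
cat >> h.py <<'E'
from scipy.spatial.transform import Rotation as Ro
def cur():
    s=r.sense();return np.array(s['eef_pos']),Ro.from_euler('xyz',s['tcp_rot'])
def tool(phi,tilt=0):
    """tool y along dish x (world angle phi deg), tool z down; lid tilted by tilt deg (+x edge up)"""
    a=np.radians(phi);y=np.array([np.cos(a),np.sin(a),0]);z=np.array([0,0,-1.])
    return Ro.from_rotvec(-np.radians(tilt)*np.cross([0,0,1],y))*Ro.from_matrix(np.c_[np.cross(y,z),y,z])
def plan(p,R,n,start=None):
    p0,R0=start or cur();w=(R0.inv()*R).as_rotvec()/n
    S=sum((R0*Ro.from_rotvec(w*i)).as_matrix() for i in range(n))
    dp=np.linalg.solve(S,np.array(p)-p0)
    print(n,'rows dp',np.round(dp/40,3),'|dp|mm',round(float(np.linalg.norm(dp)),1),'turn',np.round(np.degrees(w)/6,3))
E
python3 - <<'E'
from h import *
d=grab('wrist');P=np.array(d['pose']);p,R=cur()
print('cam in tool',R.inv().apply(P[:3,3]-p),'axis',R.inv().apply(P[:3,2]),R.inv().apply(P[:3,0]),d['fx'])
d=grab('top')
def dirn(c,b):
    c=ray(d,195+c[0]/3.8,150+c[1]/3.8,25);b=ray(d,195+b[0]/3.8,150+b[1]/3.8,33);v=(c-b)[:2];print(c,b,np.degrees(np.arctan2(v[1],v[0])),np.hypot(*v))
dirn((140,148),(210,122));dirn((630,201),(711,185))
plan([468,187,230],tool(110),12)
E
```

```text
cam in tool [  66.55234548   -0.17193996 -142.07304266] axis [-2.63955336e-01 -7.99114459e-04  9.64534573e-01] [-6.94844020e-05  9.99999670e-01  8.09482043e-04] 305.4898271950101
[467.07816019 185.94093592  25.        ] [482.90711223 138.46376984  33.        ] 108.43845694699107 50.046348733647335
[ 430.52626566 -135.41917982   25.        ] [ 439.97538052 -187.14766843   33.        ] 100.35194582774626 52.584430264020014
12 rows dp [-0.537 -0.81   0.002] |dp|mm 38.9 turn [-0.001 -0.    -0.584]
```

Emit:
play_rows([
  {"dp": [-0.54,-0.81,0],"turn": [0,0,-0.58],"fingers": 0},
  {"dp": [-0.54,-0.81,0],"turn": [0,0,-0.58],"fingers": 0},
  {"dp": [-0.54,-0.81,0],"turn": [0,0,-0.58],"fingers": 0},
  {"dp": [-0.54,-0.81,0],"turn": [0,0,-0.58],"fingers": 0},
  {"dp": [-0.54,-0.81,0],"turn": [0,0,-0.58],"fingers": 0},
])

```text
clock: 0.67
eef_pos: [296.2, 393.6, 231.2]
tcp_rot: [-3.141, -0.0, 3.064]
contact_force: [1.4, 0.7, -0.3]
opening: 1.001
grasp_force: 0.0
```

Emit:
play_rows([
  {"dp": [-0.54,-0.81,0],"turn": [0,0,-0.58],"fingers": 0},
  {"dp": [-0.54,-0.81,0],"turn": [0,0,-0.58],"fingers": 0},
  {"dp": [-0.54,-0.81,0],"turn": [0,0,-0.58],"fingers": 0},
  {"dp": [-0.54,-0.81,0],"turn": [0,0,-0.58],"fingers": 0},
  {"dp": [-0.54,-0.81,0],"turn": [0,0,-0.58],"fingers": 0},
])

```text
clock: 1.08
eef_pos: [411.0, 236.7, 231.5]
tcp_rot: [3.141, 0.0, -2.916]
contact_force: [0.5, 1.0, 0.5]
opening: 0.997
grasp_force: 0.0
```

Emit:
play_rows([
  {"dp": [-0.54,-0.81,0],"turn": [0,0,-0.58],"fingers": 0},
  {"dp": [-0.54,-0.81,0],"turn": [0,0,-0.58],"fingers": 0},
  {"dp": [0,0,0],"turn": [0,0,0],"fingers": 0},
])

```text
clock: 1.33
eef_pos: [473.0, 182.9, 231.7]
tcp_rot: [-3.14, 0.003, -2.797]
contact_force: [1.0, -0.0, 0.4]
opening: 0.994
grasp_force: 0.0
```

```bash
python3 - <<'E'
from h import *
d=grab('wrist','w1.png');print(cur()[0],r.sense()['clock'],r.sense()['qpos'])
E
```

```text
[470.76630561 184.44986114 231.31587463] 1.3833 [ 3.70801488e-01  1.66204061e-01  1.88485755e+00 -5.72571103e-04
  1.08974370e+00 -1.54036573e+00]
```

View pics/w1.png

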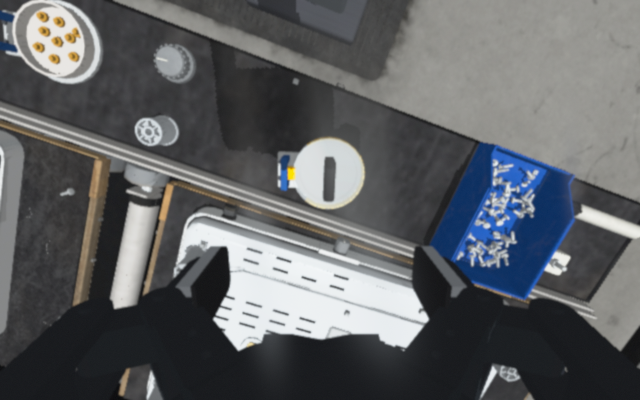

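The wrist view shows the lid disc at (330,173), the bar at (330,179) and the catch on its left at (285,173). The full dish is at (55,40).

```bash
python3 - <<'E'
from h import *
d=grab('wrist');p=d['pixels'].astype(int);R,G,B=p[...,0],p[...,1],p[...,2]
sub=np.zeros(R.shape,np.uint8);sub[125:222,270:380]=1
bl=((B-R>50)).astype(np.uint8)
def cen(m):
    v,u=np.nonzero(m);return u.mean(),v.mean()
lid=((p.max(2)>110)&(B-R<50)).astype(np.uint8)*sub;lid[:,:296]=0
c=max(cv2.findContours(lid,0,1)[0],key=cv2.contourArea)
e=cv2.fitEllipse(cv2.convexHull(c));print('ell',e,ray(d,*e[0],24))
m=np.zeros_like(sub);cv2.ellipse(m,(tuple(e[0]),(56,56),0),1,-1)
bar=((p.max(2)<80)&(m>0)).astype(np.uint8)
cb=max(cv2.findContours(bar,0,1)[0],key=cv2.contourArea);q=cv2.minAreaRect(cb);print('bar',q)
bx=cv2.boxPoints(q);W=np.array([ray(d,*x,65) for x in bx]);print(W.round(1).tolist())
# bar long axis dir
i=0 if np.linalg.norm(bx[0]-bx[1])>np.linalg.norm(bx[1]-bx[2]) else 1
v=(W[i+1]-W[i]);print('long axis deg',np.degrees(np.arctan2(v[1],v[0])))
b=bl*sub;b[:,296:]=0;u=cen(b);print('blue',u,ray(d,*u,33))
def dishes():
    f=((p.max(2)>150)).astype(np.uint8);f[95:]=0;f[:,110:]=0
    c=max(cv2.findContours(f,0,1)[0],key=cv2.contourArea);print('full ell',cv2.boundingRect(c))
    e=cv2.fitEllipse(c);print(e,ray(d,*e[0],22))
dishes()
E
```

```text
ell ((326.2003173828125, 174.67007446289062), (72.9255599975586, 73.48833465576172), 93.3505859375) [468.42864399 189.85632997  24.        ]
bar ((326.0, 180.5), (41.0, 8.0), 90.0)
[[448.6, 177.5, 65.0], [445.9, 185.1, 65.0], [486.4, 199.8, 65.0], [489.2, 191.9, 65.0]]
long axis deg 19.966910160152537
blue (np.float64(281.5), np.float64(175.87946428571428)) [485.08276663 141.91245098  33.        ]
full ell (3, 3, 95, 84)
((52.57069396972656, 43.43184280395508), (75.96929168701172, 97.17091369628906), 122.45314025878906) [ 433.27512457 -127.33780326   22.        ]
```

```bash
python3 - <<'E'
from h import *
plan([468,189.2,60],tool(110),5)
print(cur()[0])
E
```

```text
5 rows dp [-0.001  0.019  0.855] |dp|mm 34.2 turn [ 0.    -0.001 -0.016]
[469.18406449 185.51633178 231.05202811]
```

Emit:
play_rows([
  {"dp": [0,0.02,0.85],"turn": [0,0,-0.02],"fingers": 0.3},
  {"dp": [0,0.02,0.85],"turn": [0,0,-0.02],"fingers": 0.3},
  {"dp": [0,0.02,0.85],"turn": [0,0,-0.02],"fingers": 0.3},
  {"dp": [0,0.02,0.85],"turn": [0,0,-0.02],"fingers": 0.3},
  {"dp": [0,0.02,0.85],"turn": [0,0,-0.02],"fingers": 0.3},
])

```text
clock: 1.85
eef_pos: [466.0, 191.5, 60.1]
tcp_rot: [3.141, 0.0, -2.786]
contact_force: [0.5, -1.2, 0.1]
opening: 0.696
grasp_force: 0.0
```

Emit:
play_rows([
  {"dp": [0,0,0],"turn": [0,0,0],"fingers": 0.3},
  {"dp": [0,0,0],"turn": [0,0,0],"fingers": 0.3},
  {"dp": [0,0,0],"turn": [0,0,0],"fingers": 0.3},
])

```text
clock: 2.1
eef_pos: [467.5, 191.3, 62.7]
tcp_rot: [3.141, 0.001, -2.786]
contact_force: [-0.1, -0.5, 0.5]
opening: 0.702
grasp_force: 0.0
```

```bash
python3 - <<'E'
from h import *
d=grab('wrist','w2.png');p,R=cur();print(p)
plan([468,189.2,34],tool(110),2)
E
```

```text
[468.196036   191.36786941  63.31749862]
2 rows dp [ 0.012 -0.025  0.366] |dp|mm 14.7 turn [0.001 0.013 0.028]
```

View pics/w2.png

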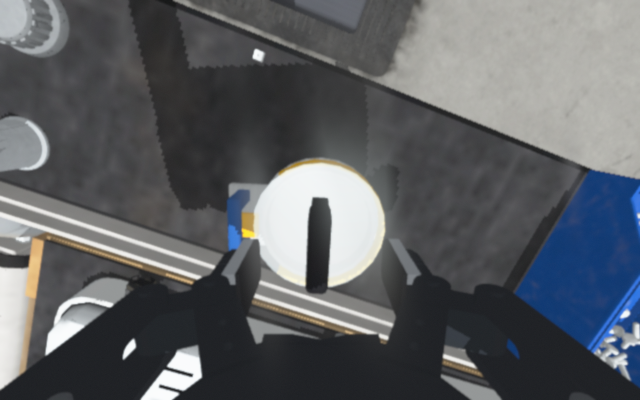

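Close in, the bar spans (318,198) to (317,290), centred between the fingers to within about 2 mm. Going down to grip it.

Emit:
play_rows([
  {"dp": [0.01,-0.03,0.36],"turn": [0,0,0.03],"fingers": 0.3},
  {"dp": [0.01,-0.03,0.36],"turn": [0,0,0.03],"fingers": 0.3},
  {"dp": [0,0,0],"turn": [0,0,0],"fingers": 0.3},
  {"dp": [0,0,0],"turn": [0,0,0],"fingers": 1},
  {"dp": [0,0,0],"turn": [0,0,0],"fingers": 1},
], force=60)

```text
clock: 2.57
eef_pos: [468.3, 188.3, 34.2]
tcp_rot: [3.142, 0.002, -2.793]
contact_force: [1.3, 0.4, 0.0]
opening: 0.429
grasp_force: 0.0
```

Emit:
play_rows([
  {"dp": [0,0,0],"turn": [0,0,0],"fingers": 1},
  {"dp": [0,0,0],"turn": [0,0,0],"fingers": 1},
  {"dp": [0,0,0],"turn": [0,0,0],"fingers": 1},
  {"dp": [0,0,0],"turn": [0,0,0],"fingers": 1},
])

```text
clock: 2.9
eef_pos: [468.1, 188.2, 33.7]
tcp_rot: [3.141, 0.002, -2.794]
contact_force: [-1.9, 0.5, 9.1]
opening: 0.13
grasp_force: 58.7
```

```bash
python3 - <<'E'
from h import *
p,R=cur();s=r.sense();print(p,s['tcp_rot'],s['opening'],s['grasp_force'],s['contact_force'],s['wrist_torque'])
print('tool y ang',np.degrees(np.arctan2(*R.as_matrix()[:2,1][::-1])))
# pivot about tongue, grip point = p+R*(0,0,-19); lid frame x=tool y, z=-tool z
phi=110
def tcp_for(tongue,phi,tilt,off=np.zeros(3)):
    T=tool(phi,tilt);return tongue-T.apply([0,-51,30-19])+0*off,T
tong=p+R.apply([0,-51,30-19]);print('tongue',tong)
q,T=tcp_for(tong+[0,0,-1],phi,31);plan(q,T,10)
E
```

```text
[468.06348963 188.20932834  33.71330934] [ 3.14143456e+00  1.81047112e-03 -2.79370176e+00] 0.12966144845419167 58.679686188697815 [-1.8638598   0.46827084  9.11461743] [-0.12503226  0.22680471 -0.14148113]
tool y ang 109.9326962902653
tongue [485.46833863 140.27297281  22.70526456]
10 rows dp [ 0.    -0.017 -0.066] |dp|mm 2.7 turn [-0.517  0.002 -0.001]
```

Emit:
play_rows([
  {"dp": [0,-0.017,-0.066],"turn": [-0.52,0,0],"fingers": 1},
  {"dp": [0,-0.017,-0.066],"turn": [-0.52,0,0],"fingers": 1},
  {"dp": [0,-0.017,-0.066],"turn": [-0.52,0,0],"fingers": 1},
  {"dp": [0,-0.017,-0.066],"turn": [-0.52,0,0],"fingers": 1},
  {"dp": [0,-0.017,-0.066],"turn": [-0.52,0,0],"fingers": 1},
])

```text
clock: 3.32
eef_pos: [469.4, 183.5, 46.0]
tcp_rot: [2.867, 0.002, -2.793]
contact_force: [0.5, -0.2, -2.1]
opening: 0.13
grasp_force: 58.2
```

Emit:
play_rows([
  {"dp": [0,-0.017,-0.066],"turn": [-0.52,0,0],"fingers": 1},
  {"dp": [0,-0.017,-0.066],"turn": [-0.52,0,0],"fingers": 1},
  {"dp": [0,-0.017,-0.066],"turn": [-0.52,0,0],"fingers": 1},
  {"dp": [0,-0.017,-0.066],"turn": [-0.52,0,0],"fingers": 1},
  {"dp": [0,-0.017,-0.066],"turn": [-0.52,0,0],"fingers": 1},
])

```text
clock: 3.73
eef_pos: [472.2, 175.7, 56.9]
tcp_rot: [2.595, 0.002, -2.793]
contact_force: [0.3, 0.1, -1.5]
opening: 0.13
grasp_force: 58.2
```

Emit:
play_rows([
  {"dp": [0,0,0],"turn": [0,0,0],"fingers": 1},
  {"dp": [0,0,0],"turn": [0,0,0],"fingers": 1},
  {"dp": [0,0,0],"turn": [0,0,0],"fingers": 1},
])

```text
clock: 3.98
eef_pos: [471.6, 175.8, 56.2]
tcp_rot: [2.599, -0.0, -2.793]
contact_force: [-1.0, 0.5, -0.5]
opening: 0.13
grasp_force: 58.4
```

```bash
python3 - <<'E'
from h import *
p,R=cur();s=r.sense();print(p,s['opening'],s['grasp_force'],s['contact_force'],s['wrist_torque'])
print('tilt',np.degrees(np.arccos(-R.as_matrix()[2,2])),'tongue',p+R.apply([0,-51,11]))
d=grab('scene');c=cv2.resize(d['pixels'][130:230,230:350],None,fx=5,fy=5,interpolation=cv2.INTER_CUBIC);cv2.imwrite('pics/s2.png',c[...,::-1])
E
```

```text
[471.60865686 175.75833666  56.16418586] 0.13005019511640736 58.392226696014404 [-0.98048996  0.49333686 -0.45495039] [-0.31630982 -0.12629186  0.03673905]
tilt 31.1058662805521 tongue [484.56100617 140.05080197  20.39815989]
```

View pics/s2.png

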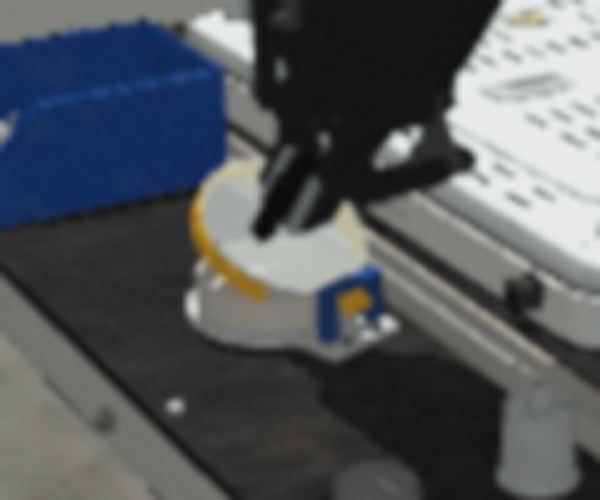

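The lid is tilted 31° with its tongue in the catch and almost no force. Next I slide it out along the tongue.

Emit:
play_rows([
  {"dp": [0,0.13,0],"turn": [0,0,0],"fingers": 1},
  {"dp": [0,0.13,0],"turn": [0,0,0],"fingers": 1},
  {"dp": [0,0.13,0],"turn": [0,0,0],"fingers": 1},
  {"dp": [0,0.13,0],"turn": [0,0,0],"fingers": 1},
  {"dp": [0,0.13,0],"turn": [0,0,0],"fingers": 1},
])

```text
clock: 4.45
eef_pos: [463.8, 197.5, 70.1]
tcp_rot: [2.597, 0.0, -2.793]
contact_force: [1.1, -0.1, -0.2]
opening: 0.128
grasp_force: 58.4
```

```bash
python3 - <<'E'
from h import *
p,R=cur();s=r.sense();print(p,s['opening'],s['grasp_force'],s['contact_force'],s['wrist_torque'],s['clock'])
m=p+[0,0,90];plan(m,R,3)
plan([450,-10,165],tool(100),8,(m,R))
E
```

```text
[463.76311958 197.45260941  70.09971005] 0.12848900997493953 58.39346766471863 [ 1.10089277 -0.13486381 -0.21057576] [-0.32777598 -0.12171561  0.00221134] 4.45
3 rows dp [-0.     0.388 -0.642] |dp|mm 30.0 turn [0. 0. 0.]
8 rows dp [ 0.217 -0.588 -0.2  ] |dp|mm 26.3 turn [ 0.648 -0.056  0.203]
```

Emit:
play_rows([
  {"dp": [0,0.39,-0.64],"turn": [0,0,0],"fingers": 1},
  {"dp": [0,0.39,-0.64],"turn": [0,0,0],"fingers": 1},
  {"dp": [0,0.39,-0.64],"turn": [0,0,0],"fingers": 1},
])

```text
clock: 4.7
eef_pos: [463.1, 197.3, 160.6]
tcp_rot: [2.597, -0.001, -2.793]
contact_force: [1.1, 0.2, -1.2]
opening: 0.13
grasp_force: 58.3
```

Emit:
play_rows([
  {"dp": [0.22,-0.59,-0.2],"turn": [0.65,-0.06,0.2],"fingers": 1},
  {"dp": [0.22,-0.59,-0.2],"turn": [0.65,-0.06,0.2],"fingers": 1},
  {"dp": [0.22,-0.59,-0.2],"turn": [0.65,-0.06,0.2],"fingers": 1},
  {"dp": [0.22,-0.59,-0.2],"turn": [0.65,-0.06,0.2],"fingers": 1},
])

```text
clock: 5.03
eef_pos: [461.0, 91.3, 148.6]
tcp_rot: [2.873, -0.009, -2.881]
contact_force: [-0.4, -0.2, -2.0]
opening: 0.13
grasp_force: 58.5
```

Emit:
play_rows([
  {"dp": [0.22,-0.59,-0.2],"turn": [0.65,-0.06,0.2],"fingers": 1},
  {"dp": [0.22,-0.59,-0.2],"turn": [0.65,-0.06,0.2],"fingers": 1},
  {"dp": [0.22,-0.59,-0.2],"turn": [0.65,-0.06,0.2],"fingers": 1},
  {"dp": [0.22,-0.59,-0.2],"turn": [0.65,-0.06,0.2],"fingers": 1},
])

```text
clock: 5.37
eef_pos: [448.9, -12.3, 164.6]
tcp_rot: [-3.137, 0.004, -2.967]
contact_force: [-0.6, -0.5, -0.5]
opening: 0.133
grasp_force: 58.5
```

Emit:
play_rows([
  {"dp": [0,0,0],"turn": [0,0,0],"fingers": 1},
  {"dp": [0,0,0],"turn": [0,0,0],"fingers": 1},
  {"dp": [0,0,0],"turn": [0,0,0],"fingers": 1},
  {"dp": [0,0,0],"turn": [0,0,0],"fingers": 1},
])

```text
clock: 5.7
eef_pos: [449.3, -10.7, 164.0]
tcp_rot: [3.141, 0.003, -2.966]
contact_force: [-0.8, -0.1, -0.9]
opening: 0.132
grasp_force: 58.6
```

```bash
python3 - <<'E'
from h import *
p,R=cur();s=r.sense();print(p,s['tcp_rot'],s['opening'],s['grasp_force'],s['contact_force'],s['qvel'].round(3))
d=grab('wrist','w3.png')
E
```

```text
[449.33789507 -10.66510821 163.96298587] [ 3.14136045  0.00321677 -2.96560006] 0.13152957610173913 58.57717216014862 [-0.77913805 -0.08210738 -0.93585329] [ 0.001  0.005 -0.001 -0.005 -0.001  0.003]
```

View pics/w3.png

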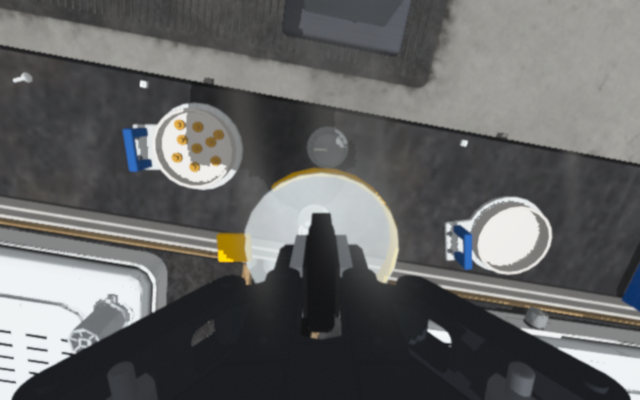

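Both dishes are in view, the full one at about (197,147) with its bridge at (137,149). I'll zoom in on the full dish to pick out its edges.

```bash
python3 - <<'E'
from h import *
d=grab('wrist');p=d['pixels'];print(cur()[0])
np.save('w3.npy',p);import pickle;pickle.dump(d,open('w3.pkl','wb'))
c=cv2.resize(p[95:200,115:250],None,fx=5.6,fy=5.6,interpolation=cv2.INTER_NEAREST)
for k in range(0,135,10):cv2.line(c,(int(k*5.6),0),(int(k*5.6),6),(255,0,0),1)
for k in range(0,105,10):cv2.line(c,(0,int(k*5.6)),(6,int(k*5.6)),(255,0,0),1)
cv2.imwrite('pics/c3.png',c[...,::-1])
E
```

```text
[449.28631893 -10.88585308 163.81465456]
```

View pics/c3.png

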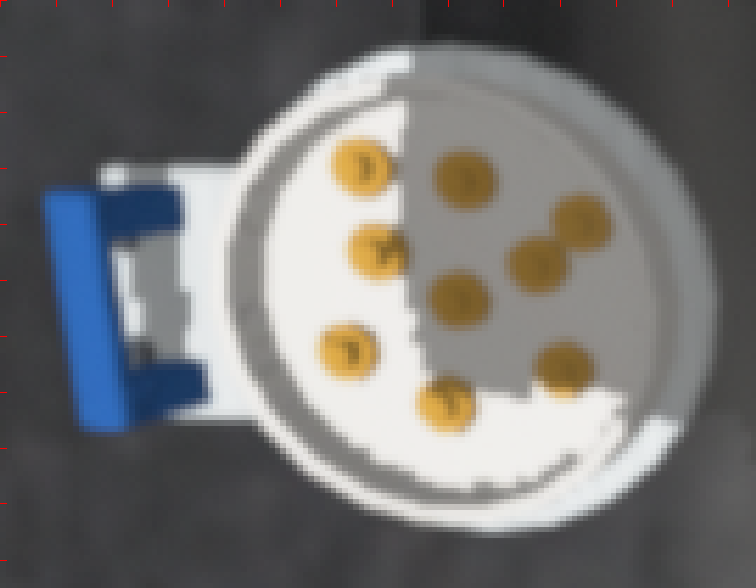

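The bridge's bright top face has crop corners (45,190), (97,187), (128,430) and (78,432). The rim's left outline is clean.

```bash
python3 - <<'E'
from h import *
import pickle
from scipy.optimize import least_squares
d=pickle.load(open('w3.pkl','rb'));p=d['pixels'].astype(int)
R,G,B=p[...,0],p[...,1],p[...,2]
for nm,(x0,x1,y0,y1) in dict(full=(115,160,120,180),empty=(435,485,215,280)).items():
    m=np.zeros(R.shape,np.uint8);m[y0:y1,x0:x1]=((B-R>90)&(B>150))[y0:y1,x0:x1]
    c=max(cv2.findContours(m,0,1)[0],key=cv2.contourArea);v,u=np.nonzero(m)
    W=np.array([ray(d,a,b,33)[:2] for a,b in zip(u,v)]);w,V=np.linalg.eigh(np.cov(W.T));ax=V[:,1]
    ang=np.degrees(np.arctan2(ax[1],ax[0]));ax=ax if ax[0]>0 else -ax
    print(nm,len(u),W.mean(0),'dish y angle',ang%180,'len,wid',np.sqrt(12*w))
def fit(pts,cal=''):
    W=np.array([ray(d,a,b,22)[:2] for a,b in pts])
    s=least_squares(lambda q:np.hypot(*(W-q).T)-37,W.mean(0));print(cal,s.x,s.fun.round(1))
fit([(115+a/5.6-.4,95+b/5.6-.4) for a,b in((225,290),(232,220),(262,150),(320,95),(248,380),(270,420),(300,455),(350,490))],'full rim')
E
```

```text
full 331 [ 442.91609301 -184.38004046] dish y angle 9.760490099114605 len,wid [ 7.09185061 36.43277107]
empty 238 [484.88024158 140.71980304] dish y angle 17.491658828933282 len,wid [ 6.6692793 36.4108233]
full rim [ 434.05927673 -131.82102739] [-0.3 -0.4  0.1  0.5 -0.1  0.3  0.4 -0.1]
```

```bash
cat >> h.py <<'E'
PHI=99.8;C=np.array([434.5,-133.5,0]);X=np.array([np.cos(np.radians(PHI)),np.sin(np.radians(PHI)),0])
CATCH=C-51*X+[0,0,22.7]
def pose(tilt,slide=0,dz=0,dx=0):
    T=tool(PHI,tilt);return CATCH+[0,0,dz]+dx*X-T.apply([0,-51,11])+T.apply([0,slide,0]),T
def chk():
    p,R=cur();s=r.sense();t=p+R.apply([0,-51,11]);e=t-CATCH;Y=np.cross([0,0,1],X)
    print('p',p.round(1),'tilt',round(float(np.degrees(np.arccos(-R.as_matrix()[2,2]))),2),'tongue err x,y,z',round(float(e@X),1),round(float(e@Y),1),round(float(e[2]),1),'F',s['contact_force'].round(1),'T',s['wrist_torque'].round(2),s['opening'],s['grasp_force'],s['clock'])
E
python3 - <<'E'
from h import *
chk();a=pose(31,28,55);b=pose(31,28,-2);print(a[0],b[0])
plan(*a,6);plan(*b,3,a)
E
```

```text
p [449.3 -10.9 163.8] tilt 0.16 tongue err x,y,z 118.3 -35.7 130.1 F [-0.1 -0.7 -1.1] T [ 0.05 -0.01 -0.01] 0.12872240899471732 58.57846140861511 5.8
[ 432.61904922 -122.61045643  127.81684823] [ 432.61904922 -122.61045643   70.81684823]
6 rows dp [ 0.149 -0.474  0.047] |dp|mm 20.0 turn [-0.861  0.002  0.009]
3 rows dp [-0.    -0.245  0.407] |dp|mm 19.0 turn [0. 0. 0.]
```

Emit:
play_rows([
  {"dp": [0.15,-0.47,0.05],"turn": [-0.86,0,0.01],"fingers": 1},
  {"dp": [0.15,-0.47,0.05],"turn": [-0.86,0,0.01],"fingers": 1},
  {"dp": [0.15,-0.47,0.05],"turn": [-0.86,0,0.01],"fingers": 1},
])

```text
clock: 6.05
eef_pos: [442.4, -68.6, 153.9]
tcp_rot: [2.869, 0.007, -2.966]
contact_force: [0.8, -0.8, -1.8]
opening: 0.134
grasp_force: 58.7
```

Emit:
play_rows([
  {"dp": [0.15,-0.47,0.05],"turn": [-0.86,0,0.01],"fingers": 1},
  {"dp": [0.15,-0.47,0.05],"turn": [-0.86,0,0.01],"fingers": 1},
  {"dp": [0.15,-0.47,0.05],"turn": [-0.86,0,0.01],"fingers": 1},
  {"dp": [0,0,0],"turn": [0,0,0],"fingers": 1},
  {"dp": [0,0,0],"turn": [0,0,0],"fingers": 1},
])

```text
clock: 6.47
eef_pos: [431.8, -123.2, 126.0]
tcp_rot: [2.6, -0.001, -2.976]
contact_force: [-0.5, -0.3, -1.7]
opening: 0.122
grasp_force: 58.9
```

```bash
python3 - <<'E'
from h import *
chk();b=pose(31,28,-2);plan(*b,4)
E
```

```text
p [ 431.8 -123.2  126. ] tilt 31.02 tongue err x,y,z 23.5 1.1 67.6 F [-0.5 -0.3 -1.7] T [-0.33 -0.06 -0.02] 0.12194904555140954 58.85434448719025 6.4667
4 rows dp [-0.006 -0.175  0.297] |dp|mm 13.8 turn [ 0.001  0.005 -0.011]
```

Emit:
play_rows([
  {"dp": [-0.01,-0.175,0.3],"turn": [0,0,-0.01],"fingers": 1},
  {"dp": [-0.01,-0.175,0.3],"turn": [0,0,-0.01],"fingers": 1},
  {"dp": [-0.01,-0.175,0.3],"turn": [0,0,-0.01],"fingers": 1},
  {"dp": [0,-0.175,0.3],"turn": [0,0,-0.01],"fingers": 1},
  {"dp": [0,0,0],"turn": [0,0,0],"fingers": 1},
])

```text
clock: 6.88
eef_pos: [432.7, -119.4, 71.1]
tcp_rot: [2.602, 0.002, -2.967]
contact_force: [-0.9, 0.0, -1.6]
opening: 0.129
grasp_force: 58.9
```

```bash
python3 - <<'E'
from h import *
chk();plan(*pose(31,0,-2),7)
d=grab('scene');c=cv2.resize(d['pixels'][195:295,300:420],None,fx=5,fy=5,interpolation=cv2.INTER_CUBIC);cv2.imwrite('pics/s4.png',c[...,::-1])
E
```

```text
p [ 432.7 -119.4   71.1] tilt 30.91 tongue err x,y,z 27.1 -0.9 12.7 F [-0.9  0.  -1.6] T [-0.28 -0.   -0.04] 0.1292324173254418 58.88961374759674 6.8833
7 rows dp [ 0.002 -0.11  -0.005] |dp|mm 4.4 turn [-0.002 -0.     0.006]
```

View pics/s4.png

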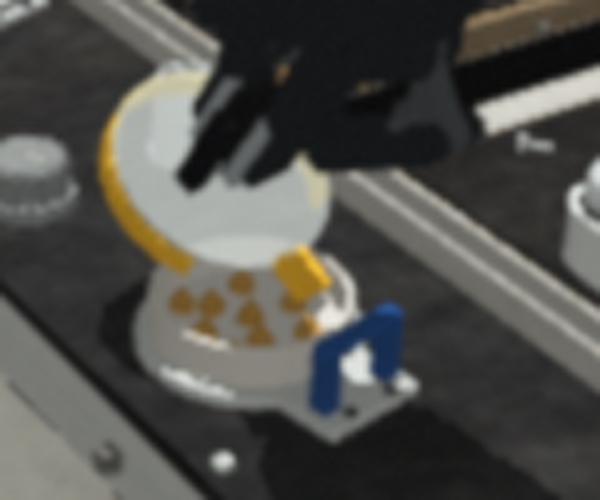

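The lid is lined up above and behind the catch: tongue at (303,272), bridge centred near (360,330). I'll slide it in.

Emit:
play_rows([
  {"dp": [0,-0.11,0],"turn": [0,0,0.01],"fingers": 1},
  {"dp": [0,-0.11,0],"turn": [0,0,0.01],"fingers": 1},
  {"dp": [0,-0.11,0],"turn": [0,0,0.01],"fingers": 1},
  {"dp": [0,-0.11,0],"turn": [0,0,0],"fingers": 1},
])

```text
clock: 7.27
eef_pos: [436.5, -136.7, 63.5]
tcp_rot: [2.603, 0.003, -2.971]
contact_force: [0.1, -0.4, -1.1]
opening: 0.13
grasp_force: 58.9
```

```bash
python3 - <<'E'
from h import *
chk();plan(*pose(31,0,-2),3)
E
```

```text
p [ 436.5 -136.7   63.5] tilt 30.83 tongue err x,y,z 9.3 -1.6 5.2 F [ 0.1 -0.4 -1.1] T [-0.39 -0.   -0.01] 0.1297273826998988 58.87759029865265 7.2667
3 rows dp [ 0.012 -0.098  0.01 ] |dp|mm 4.0 turn [-0.009  0.01   0.004]
```

Emit:
play_rows([
  {"dp": [0.01,-0.1,0.01],"turn": [0,0.01,0],"fingers": 1},
  {"dp": [0.01,-0.1,0.01],"turn": [0,0.01,0],"fingers": 1},
  {"dp": [0.01,-0.1,0.01],"turn": [0,0.01,0],"fingers": 1},
  {"dp": [0,0,0],"turn": [0,0,0],"fingers": 1},
  {"dp": [0,0,0],"turn": [0,0,0],"fingers": 1},
])

```text
clock: 7.68
eef_pos: [436.3, -145.9, 55.7]
tcp_rot: [2.602, -0.001, -2.97]
contact_force: [0.0, -0.3, -0.7]
opening: 0.129
grasp_force: 58.9
```

```bash
python3 - <<'E'
from h import *
chk();plan(*pose(12,0,-1),6);plan(*pose(0,0,0),4,pose(12,0,-1))
E
```

```text
p [ 436.3 -145.9   55.7] tilt 30.92 tongue err x,y,z 0.3 0.3 -2.6 F [ 0.  -0.3 -0.7] T [-0.33 -0.05 -0.02] 0.12903836178061526 58.90953540802002 7.6833
6 rows dp [-0.001  0.015  0.064] |dp|mm 2.6 turn [ 0.526 -0.001  0.   ]
4 rows dp [-0.     0.013  0.061] |dp|mm 2.5 turn [0.5 0.  0. ]
```

Emit:
play_rows([
  {"dp": [0,0.015,0.064],"turn": [0.525,0,0],"fingers": 1},
  {"dp": [0,0.015,0.064],"turn": [0.525,0,0],"fingers": 1},
  {"dp": [0,0.015,0.064],"turn": [0.525,0,0],"fingers": 1},
  {"dp": [0,0.015,0.064],"turn": [0.525,0,0],"fingers": 1},
  {"dp": [0,0,0],"turn": [0,0,0],"fingers": 1},
])

```text
clock: 8.1
eef_pos: [434.3, -138.1, 48.0]
tcp_rot: [2.824, -0.001, -2.968]
contact_force: [-2.6, -2.6, -2.1]
opening: 0.129
grasp_force: 58.9
```

```bash
python3 - <<'E'
from h import *
chk();plan(*pose(5,0,-.5),3);
E
```

```text
p [ 434.3 -138.1   48. ] tilt 18.18 tongue err x,y,z 1.5 0.8 -1.0 F [-2.6 -2.6 -2.1] T [-0.76  0.4   0.15] 0.12941391644092853 58.89477074146271 8.1
3 rows dp [-0.008  0.006  0.091] |dp|mm 3.7 turn [ 0.732 -0.005  0.009]
```

Emit:
play_rows([
  {"dp": [0.03,-0.02,0],"turn": [0,0,0],"fingers": 1},
  {"dp": [0.01,-0.01,0],"turn": [0,0,0],"fingers": 1},
  {"dp": [0,0,0],"turn": [0,0,0],"fingers": 1},
])

```text
clock: 8.35
eef_pos: [434.2, -141.1, 47.4]
tcp_rot: [2.821, -0.0, -2.97]
contact_force: [0.2, 0.4, -0.6]
opening: 0.129
grasp_force: 59.0
```

```bash
python3 - <<'E'
from h import *
chk()
E
```

```text
p [ 434.2 -141.1   47.4] tilt 18.37 tongue err x,y,z -1.3 1.6 -1.8 F [ 0.2  0.4 -0.6] T [-0.22  0.03 -0.01] 0.12850639407380304 59.0025669336319 8.35
```

```bash
python3 - <<'E'
from h import *
Y=np.cross([0,0,1],X)
q,T=pose(7,0,-1,-1.3);plan(q+1.5*Y,T,4)
E
```

```text
4 rows dp [-0.001  0.013  0.059] |dp|mm 2.4 turn [ 0.474 -0.001  0.001]
```

Emit:
play_rows([
  {"dp": [0,0.013,0.059],"turn": [0.475,0,0],"fingers": 1},
  {"dp": [0,0.013,0.059],"turn": [0.475,0,0],"fingers": 1},
  {"dp": [0,0,0],"turn": [0,0,0],"fingers": 1},
])

```text
clock: 8.6
eef_pos: [432.9, -137.8, 42.9]
tcp_rot: [2.922, -0.001, -2.97]
contact_force: [0.4, 0.6, -1.7]
opening: 0.129
grasp_force: 59.0
```

```bash
python3 - <<'E'
from h import *
chk()
E
```

```text
p [ 432.9 -137.8   42.9] tilt 12.58 tongue err x,y,z -0.3 2.3 -1.6 F [ 0.4  0.6 -1.7] T [-0.15  0.01  0.02] 0.12901105649775366 59.043594002723694 8.6
```

Emit:
play_rows([
  {"dp": [0,0.013,0.059],"turn": [0.475,0,0],"fingers": 1},
  {"dp": [0,0.013,0.059],"turn": [0.475,0,0],"fingers": 1},
  {"dp": [0,0,0],"turn": [0,0,0],"fingers": 1},
])

```text
clock: 8.85
eef_pos: [432.5, -135.8, 38.5]
tcp_rot: [3.021, -0.002, -2.969]
contact_force: [-0.7, -0.4, -0.6]
opening: 0.129
grasp_force: 59.0
```

```bash
python3 - <<'E'
from h import *
chk()
E
```

```text
p [ 432.5 -135.8   38.5] tilt 6.93 tongue err x,y,z -0.2 2.4 -1.3 F [-0.7 -0.4 -0.6] T [-0.07  0.01  0.01] 0.12919805987062713 59.035574197769165 8.85
```

Contact-free. Lowering the rest of the way to flat.

```bash
python3 - <<'E'
from h import *
Y=np.cross([0,0,1],X)
q,T=pose(0,0,0,-.5);plan(q+1.8*Y,T,4)
E
```

```text
4 rows dp [-0.004  0.006  0.031] |dp|mm 1.3 turn [ 0.289 -0.005  0.003]
```

Emit:
play_rows([
  {"dp": [0,0.006,0.031],"turn": [0.29,0,0],"fingers": 1},
  {"dp": [0,0.006,0.031],"turn": [0.29,0,0],"fingers": 1},
  {"dp": [0,0.006,0.031],"turn": [0.29,0,0],"fingers": 1},
  {"dp": [0,0.006,0.031],"turn": [0.29,0,0],"fingers": 1},
  {"dp": [0,0,0],"turn": [0,0,0],"fingers": 1},
])

```text
clock: 9.27
eef_pos: [433.1, -135.1, 33.9]
tcp_rot: [-3.141, -0.001, -2.969]
contact_force: [0.8, 0.2, -1.0]
opening: 0.131
grasp_force: 59.1
```

Emit:
play_rows([
  {"dp": [0,0,0],"turn": [0,0,0],"fingers": 1},
  {"dp": [0,0,0],"turn": [0,0,0],"fingers": 1},
])

```text
clock: 9.43
eef_pos: [433.0, -135.4, 33.9]
tcp_rot: [3.141, -0.001, -2.97]
contact_force: [0.1, 0.2, -1.6]
opening: 0.131
grasp_force: 59.1
```

```bash
python3 - <<'E'
from h import *
chk()
E
```

```text
p [ 433.  -135.4   33.9] tilt 0.08 tongue err x,y,z -1.6 1.8 0.1 F [ 0.1  0.2 -1.6] T [-0.03 -0.03  0.01] 0.13095798710003234 59.051560163497925 9.4333
```

Emit:
play_rows([
  {"dp": [0,0,0.02],"turn": [0,0,0],"fingers": 1},
  {"dp": [0,0,0.02],"turn": [0,0,0],"fingers": 1},
  {"dp": [0,0,0],"turn": [0,0,0],"fingers": 1},
  {"dp": [0,0,0],"turn": [0,0,0],"fingers": 1},
])

```text
clock: 9.77
eef_pos: [433.0, -135.4, 33.7]
tcp_rot: [3.142, -0.001, -2.97]
contact_force: [-7.1, 1.5, 26.8]
opening: 0.13
grasp_force: 63.3
```

```bash
python3 - <<'E'
from h import *
chk()
E
```

```text
p [ 433.  -135.4   33.7] tilt 0.03 tongue err x,y,z -1.6 1.8 -0.1 F [-7.1  1.5 26.8] T [ 0.41  0.99 -0.03] 0.1297360609161531 63.27725887298584 9.7667
```

It's seated at the same height as on the first dish. I'll ease off, release and lift.

Emit:
play_rows([
  {"dp": [0,0,-0.018],"turn": [0,0,0],"fingers": 1},
  {"dp": [0,0,0],"turn": [0,0,0],"fingers": 1},
  {"dp": [0,0,0],"turn": [0,0,0],"fingers": 0.4},
  {"dp": [0,0,0],"turn": [0,0,0],"fingers": 0.4},
  {"dp": [0,0,0],"turn": [0,0,0],"fingers": 0.4},
])

```text
clock: 10.18
eef_pos: [433.0, -135.3, 32.9]
tcp_rot: [-3.141, -0.001, -2.97]
contact_force: [0.9, -0.0, -0.1]
opening: 0.548
grasp_force: 0.0
```

Emit:
play_rows([
  {"dp": [0,0,0],"turn": [0,0,0],"fingers": 0.4},
  {"dp": [0,0,-0.3],"turn": [0,0,0],"fingers": 0.4},
  {"dp": [0,0,-0.8],"turn": [0,0,0],"fingers": 0.4},
  {"dp": [0,0,-0.9],"turn": [0,0,0],"fingers": 0.4},
  {"dp": [0,0,-0.9],"turn": [0,0,0],"fingers": 0.4},
])

```text
clock: 10.6
eef_pos: [432.1, -134.7, 149.8]
tcp_rot: [3.141, -0.002, -2.969]
contact_force: [1.6, -1.2, 0.3]
opening: 0.596
grasp_force: 0.0
```

Emit:
play_rows([
  {"dp": [0,0,-0.5],"turn": [0,0,0],"fingers": 0.4},
  {"dp": [0,0,0],"turn": [0,0,0],"fingers": 0.4},
  {"dp": [0,0,0],"turn": [0,0,0],"fingers": 0.4},
])

```text
clock: 10.85
eef_pos: [433.7, -135.1, 170.0]
tcp_rot: [-3.139, 0.002, -2.969]
contact_force: [-0.3, -0.2, -0.7]
opening: 0.597
grasp_force: 0.0
```

```bash
python3 - <<'E'
from h import *
chk()
d=grab('wrist','w5.png')
E
```

```text
p [ 433.7 -135.1  170. ] tilt 0.17 tongue err x,y,z -1.5 1.0 136.4 F [-0.3 -0.2 -0.7] T [-0.   -0.02 -0.  ] 0.5965126599899444 0.0 10.85
```

View pics/w5.png

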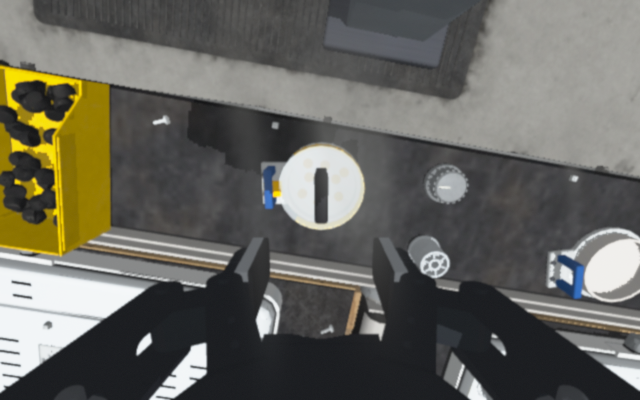

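The lid lies flat on the full dish at (322,187), with its tongue under the blue bridge at (272,187). The foot and knob still stand at (432,260) and (447,185).

```bash
python3 -c "
from rig import r
print(r.sign_off())"
```

```text
the job is handed in; nothing more can be done
None
```

The lid is closed on the dish of contacts: in the last wrist picture it looks flat and centred with its tongue under the catch, and the foot and knob look undisturbed. I handed the job in at about 11 s; the sign-off gave no verdict.

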